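# Pack the sample transport case and close it

## Robot

A 6-joint arm with a two-finger parallel gripper is mounted at the origin on the work surface. World frame = base frame: x ahead of the robot, y to its left, z up, the work surface at z = 0. Lengths are in m, angles in rad, forces in N, time in s.
With the tool pointing down it reaches from about 0.35 to 0.925 m from the base axis. Payload 6.4 kg.
Tool frame: the origin (TCP) lies where the fingers leave the gripper's body, on its centre line; the fingertips stand 97 mm ahead of it and the grasp point (between the pads) lies 78 mm ahead of it; z points along the fingers, y is the line along which they close (so a half turn about z gives the same grasp; the last joint's range is limited). The gripper opens to 94 mm and grips with 3 to 60 N. Pads are 16 mm wide; open, the fingers measure 119 mm over their backs; the gripper's body (75 mm by 177 mm) begins 78 mm behind the grasp point.
Start: joints at [-1.366, 0.245, 1.558, -0, 1.339, -0.174], TCP at [0.24, -0.604, 0.303] pointing down, gripper open.
Joint ranges: [-3.13, 3.13], [-1.02, 2.26], [0.13, 2.54], [-0.95, 4.09], [0.21, 2.88], [-2.74, 2.74]. Speed limits (rad/s): [2.57, 2.57, 3.14, 3.14, 3.14, 3.14].

## Interface

Orientations are given as a unit quaternion [x, y, z, w].
In Python, from plant import r, grab_frame gives the robot as it stands.
- The arm moves only by the shell command python3 -m inch 'ROWS' [OPENING]. ROWS is a JSON list of rows, 1 to 8 of them, each an object with the fields dx, dy, dz (the shift in normalised numbers (1 is 0.5 m)), ax, ay, az (a rotation vector in fractions of the full range, 1 being 4 rad); a field left out counts as zero; each row is the pose to reach, as a shift and turn from the pose commanded when the command began, along the tool's axes at that moment; what a row does not reach only later rows make up. A row lasts 1/10 s, in which the tool goes at most 0.05 m and 0.15 rad, less where a joint would pass 70% of its speed; a pose out of reach is approached as far as the arm can. OPENING is the finger opening in m, set as the command begins (- or left out keeps the last). The fingers move at their own pace and stop on an object; the grip force is fixed at half the most. Time passes only in rows, so rows that do not move let the fingers close. It prints the time, the measured TCP pose, the force, the opening and the grip force at its end. Input that does not fit is refused with a message, and nothing moves.
- r.state(): the state, without advancing time (a new reading comes with each control period).
- grab_frame(name): name is "side" or "top"; returns a dict with "image" (480x640x3 uint8, red, green, blue), "vfov" (degrees; the focal length in pixels is half the picture's height over the tangent of half this angle, whatever the lens; pixels are square), "cx", "cy" (the principal point, pixels), "T" (4x4, takes a point from camera to world coordinates). Camera axes: x right, y down, z forward; pixel columns grow to the right and rows downward; lengths in m; the calibration is good to about 2 mm. A picture is of the moment at which its call begins. There is no depth.
- r.finish_job(): hands the job in; it is judged then, once.
The state is a dict: "t": time; "qpos": joint angles; "joint_velocities": joint speeds; "joint_efforts": joint torques, N m; "tcp_pos": TCP position; "ee_rot": TCP orientation; "ft_force": force on the tool from outside, world axes, zero at the start; "ft_torque": the same for the moment, N m; "gripper_width": finger opening in m; "grasp_force": force on a finger pad.
Only numpy, scipy, OpenCV 4.12 (cv2) and the standard library are available. Lean on these libraries where they do the work, as an engineer would, in place of code of your own. Each camera call takes 0.05 s, during which the arm holds its last target. There are 200 camera calls.

## Task

Pack the sample transport case: stand the red-capped jar, the blue-capped bottle and the green-capped tube upright in the foam pocket of their own ring colour, then put the lid on the case so that it sits fully home all round. Set things down gently rather than letting them drop, and leave the glass beaker and the brown bottle standing where they are.

Things in the scene. Friction and masses are not known exactly. Their poses are not given: they have to be found in the camera images.
- jar: squat white specimen jar with red screw cap, an upright cylinder 62 mm in diameter (the same at the cap) and 50 mm tall, standing on the bench; origin at the centre of its underside, z up. Rigid, about 90 g
- bottle: white sample bottle with blue screw cap, an upright cylinder 45 mm in diameter (the same at the cap) and 74 mm tall, standing on the bench; origin at the centre of its underside, z up. Rigid, about 80 g
- tube: slim clear flat-bottomed tube with green screw cap, an upright cylinder 30 mm in diameter (the same at the cap) and 98 mm tall, standing on the bench; origin at the centre of its underside, z up. Rigid, about 50 g
- lid: loose grey case lid, 300 g, lying flat across the midline from the case. Origin: centre of underside; x along its length. Plug 246 x 132 mm at z 0-8 mm (lower half 240 x 126), plate 284 x 170 at z 8-18, central bar handle along x: 116 long, 18 wide (y), z 40-54, open below. Fits either way round. Seated, it has 9 mm play all round and its origin is at x = y = 0, z = 120 mm in the case's frame
- case: open grey transport case with a white band, fixed on the bench: outside 280 mm (its x) x 166 mm (y) x 128 mm high, walls 8 mm, floor 6 mm. Origin: centre of its underside, z up. In it the three foam blocks stand in a row along its x, 88 mm apart, in any order, their tops 76 mm above the bench
- nest_jar: black foam block 88 x 150 x 70 mm in the case, with a red ring: round pocket at its centre, 76 mm in diameter, 12 mm deep. Origin: centre of its underside, 6 mm above the bench; axes as the case; pocket floor at z = 58 mm. For the red-capped jar. In its own pocket each container's top is 114 mm above the bench; in a wrong one it is too high for the lid
- nest_bottle: like nest_jar, with a blue ring: pocket 59 mm in diameter, 36 mm deep, its floor at z = 34 mm from the origin; for the blue-capped bottle
- nest_tube: like nest_jar, with a green ring: pocket 44 mm in diameter, 60 mm deep, its floor at z = 10 mm from the origin; for the green-capped tube
- beaker: empty glass beaker, 62 mm in diameter, 78 mm tall, standing upright among the containers; origin at the centre of its underside. To be left alone
- brown_bottle: brown glass reagent bottle with black cap, 44 mm in diameter, 82 mm tall, standing upright among the containers; origin at the centre of its underside. To be left alone
Things that resemble listed ones, but are neither listed nor needed, are in the scene too. Leave any pink look-alike of the bottle alone.

How it is judged:
By the outcome, as a careful person would: the job done as asked, in the order asked, and still so for the second after the job is handed in, with the robot touching nothing.
It also fails if it takes over 115 s, if anything falls off the work surface, if the arm or the gripper's body presses on something with over 40 N, if the wrist force passes 120 N, or if a joint passes its speed limit or range.

## Working session

There is one attempt and no reset: what is moved stays moved. The work goes in short steps, Python scripts to look and compute and a shell command to move; the robot and the scene stay as the last step left them, time stands still between calls to the robot, and variables do not carry over. Pictures are saved under pics/ and viewed, at most 14 in all, crops included, and the job is handed in when it is done.

```bash
ls; mkdir -p pics
python3 - <<'E'
from plant import r, grab_frame
import cv2,numpy as np,pickle
for n in("top","side"):
    f=grab_frame(n); cv2.imwrite(f"pics/{n}0.png",f["image"][:,:,::-1]); pickle.dump(f,open(f"{n}0.pkl","wb"))
    print(n,f["vfov"],f["cx"],f["cy"],np.round(f["T"],4).tolist(), [k for k in f])
s=r.state();print(s)
E
```

```text
pics
top 43.95238049678074 314.6413788237006 239.50133320702054 [[0.0132, -0.9868, 0.1616, 0.3796], [-0.9996, -0.017, -0.0219, -0.0029], [0.0243, -0.1613, -0.9866, 1.2046], [0.0, 0.0, 0.0, 1.0]] ['image', 'vfov', 'cx', 'cy', 'T']
side 50.99227850089958 315.48459018227334 240.42817098217492 [[-0.8463, -0.3981, 0.3541, 0.1606], [-0.5324, 0.6061, -0.591, 0.6431], [0.0207, -0.6886, -0.7248, 0.8199], [0.0, 0.0, 0.0, 1.0]] ['image', 'vfov', 'cx', 'cy', 'T']
{'t': 0.1, 'qpos': array([-1.36611654e+00,  2.45763993e-01,  1.55884783e+00, -2.16425188e-05,
        1.33869636e+00, -1.74097958e-01]), 'joint_velocities': array([ 0.00016621, -0.0015144 , -0.00349162,  0.00121707, -0.00017091,
       -0.00070139]), 'joint_efforts': array([-5.92348279e-04, -4.16913199e+01, -3.15525413e+01,  6.87153800e-02,
        3.09734128e-02, -4.94305482e-05]), 'tcp_pos': array([ 0.240289  , -0.60356647,  0.30166657]), 'ee_rot': array([ 9.82118637e-01,  1.88261115e-01, -2.36432184e-05, -8.57503366e-04]), 'ft_force': array([ 0.04518194, -0.5192889 ,  0.21509536]), 'ft_torque': array([-0.0202845 ,  0.02549296,  0.01930844]), 'grasp_force': 0.0, 'gripper_width': 0.09388220480299253}
```

View pics/top0.png

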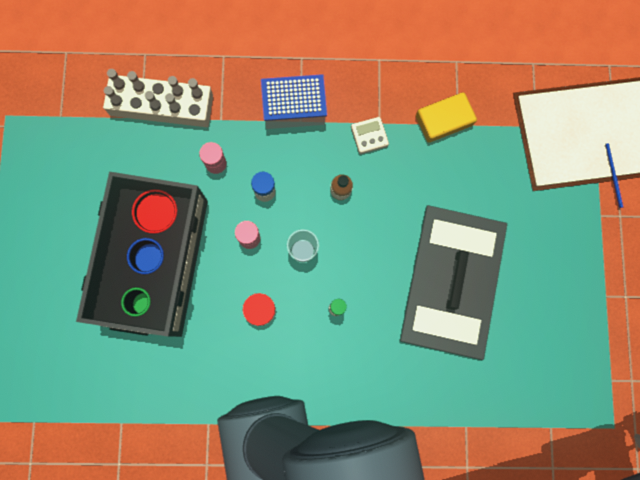

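View pics/side0.png

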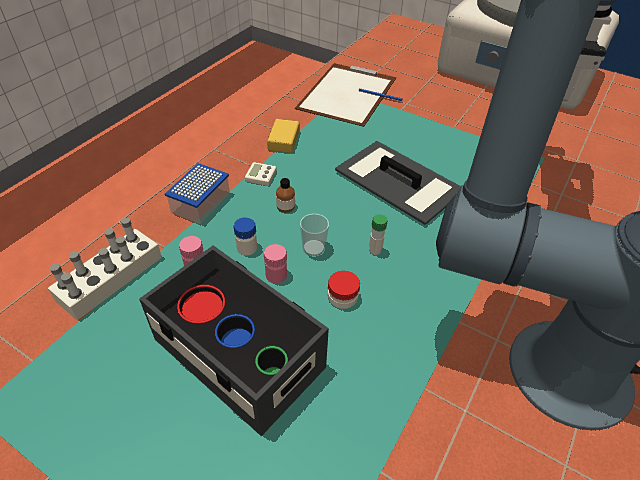

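The top view shows the following candidates:
- **Blue bottle:** blue cap (263,183). It could be confused with the pink look-alikes (211,154) and (247,233), the brown bottle (342,185) or the blue rack (294,97).
- **Jar:** red cap (259,310), versus the red pocket (155,212).
- **Tube:** green cap (338,307), versus the rack vials around (150,95) and the green pocket (136,301).
- **Beaker:** (303,246), to be left alone.

By the description I choose the blue, red and green caps. Next I check them in close crops.

```bash
cat > h.py <<'E'
import numpy as np,cv2,pickle
from scipy.spatial.transform import Rotation as R
def proj(f,P):
    P=np.atleast_2d(P);T=f["T"];F=240/np.tan(np.radians(f["vfov"]/2))
    c=(P-T[:3,3])@T[:3,:3];return np.c_[f["cx"]+F*c[:,0]/c[:,2],f["cy"]+F*c[:,1]/c[:,2]]
def back(f,uv,z):
    T=f["T"];F=240/np.tan(np.radians(f["vfov"]/2))
    d=T[:3,:3]@np.array([(uv[0]-f["cx"])/F,(uv[1]-f["cy"])/F,1]);o=T[:3,3]
    return (o+d*(z-o[2])/d[2])[:2]
def crop(f,x0,y0,x1,y1,s,name):
    cv2.imwrite(name,cv2.resize(f["image"][y0:y1,x0:x1,::-1],None,fx=s,fy=s,interpolation=cv2.INTER_CUBIC))
def blobs(f,lo,hi,mn=40):
    h=cv2.cvtColor(f["image"],cv2.COLOR_RGB2HSV);m=cv2.inRange(h,lo,hi)
    n,l,st,c=cv2.connectedComponentsWithStats(m)
    return [(c[i].round(1).tolist(),st[i].tolist()) for i in range(1,n) if st[i,4]>=mn]
E
python3 - <<'E'
from h import *
t=pickle.load(open("top0.pkl","rb"));s=pickle.load(open("side0.pkl","rb"))
crop(t,190,140,370,330,3,"pics/c_items.png")
crop(t,70,165,215,350,3.2,"pics/c_case.png")
crop(t,395,200,515,365,3.6,"pics/c_lid.png")
for n,lo,hi in(("red",(0,200,110),(3,255,255)),("blue",(106,170,60),(120,255,255)),("green",(50,170,50),(68,255,255))):
    for k,f in(("top",t),("side",s)): print(n,k,blobs(f,lo,hi))
E
```

```text
red top [([154.7, 213.1], [132, 192, 45, 41, 1246])]
red side [([344.6, 276.4], [329, 271, 31, 17, 76])]
blue top [([288.9, 78.2], [269, 77, 42, 4, 46]), ([291.4, 110.7], [264, 85, 62, 35, 353]), ([614.0, 176.4], [606, 144, 16, 63, 143]), ([262.4, 182.7], [252, 172, 22, 22, 379]), ([146.5, 257.1], [127, 238, 36, 36, 782])]
blue side [([380.8, 94.3], [359, 89, 43, 12, 71]), ([196.1, 188.8], [165, 164, 63, 44, 447]), ([244.1, 227.6], [234, 218, 21, 21, 357]), ([235.2, 334.3], [215, 314, 40, 34, 595])]
green top [([135.6, 301.7], [122, 288, 28, 28, 171]), ([138.0, 303.0], [134, 297, 10, 13, 53])]
green side []
```

View pics/c_items.png

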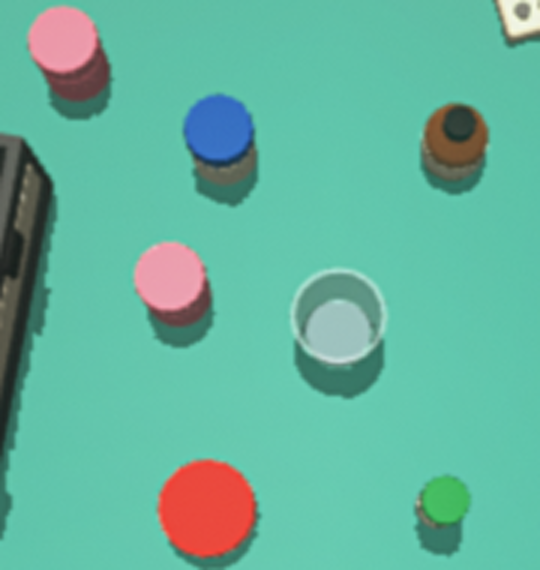

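View pics/c_case.png

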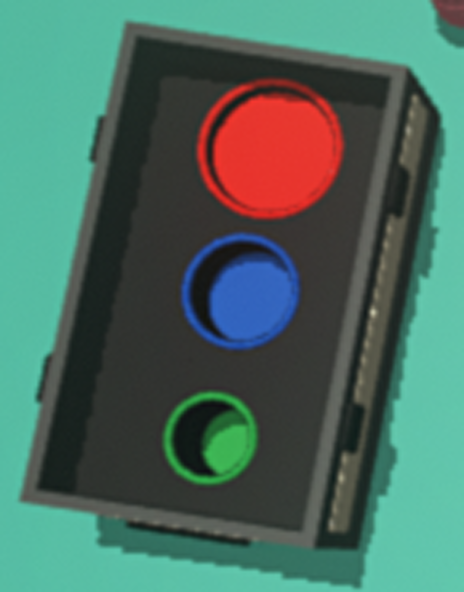

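View pics/c_lid.png

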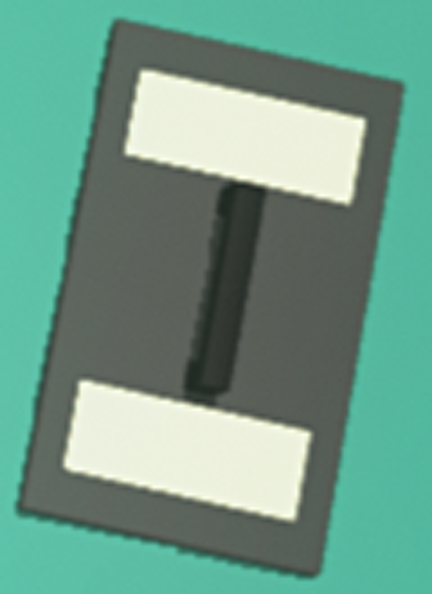

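The crops confirm the choice. Full-frame pixels from the crops: red cap (259,309), blue cap (263,183), green cap (338,306), beaker (303,245), brown bottle's cap (343,181) and pinks (211,153) and (247,232). The pockets are in the order red, blue, green from top to bottom. Next I compute poses from the corners and ring centres.

Run:
```python
from h import *
t=pickle.load(open("top0.pkl","rb"));s=pickle.load(open("side0.pkl","rb"))
def g(x0,y0,sc,p,z): return back(t,((p[0]+.5)/sc-.5+x0,(p[1]+.5)/sc-.5+y0),z)
for n,p,z in(("jar",(207,508),.05),("bottle",(219,129),.074),("tube",(445,500),.098),("beaker",(339,316),.078),("brown",(459,125),.082),("pink1",(65,40),.074),("pink2",(171,278),.074)):
    w=g(190,140,3,p,z);print(n,w.round(4),"side px",proj(s,[*w,z]).round(1).tolist())
def quad(x0,y0,sc,c,z,L,W):
    c=np.array([g(x0,y0,sc,p,z) for p in c])
    rect=np.array([[L/2,W/2],[L/2,-W/2],[-L/2,-W/2],[-L/2,W/2]])
    # TL,TR,BR,BL ; image up = +x world, left=+y
    cc=c.mean(0);A=(c-cc).T@rect;U,S,V=np.linalg.svd(A);Rr=U@V
    a=np.arctan2(Rr[1,0],Rr[0,0]);print("ctr",cc.round(4),"yaw",a.round(4),"sides",[np.linalg.norm(c[i]-c[(i+1)%4]).round(4) for i in range(4)],"res",(c-cc-rect@Rr.T).round(4).tolist())
    return cc,a
c,a=quad(70,165,3.2,[(127,22),(408,68),(315,548),(21,500)],.128,.28,.166)
for n,p in(("red",(270,148)),("blue",(240,291)),("green",(210,437))): print(n,g(70,165,3.2,p,.076).round(4))
for k in(.088,0,-.088): print("pred",(c+k*np.array([np.cos(a),np.sin(a)])).round(4))
quad(395,200,3.6,[(116,19),(405,84),(318,577),(18,512)],.018,.284,.17)
from plant import r
print(R.from_quat(r.state()["ee_rot"]).as_matrix().round(3))
```

```text
jar [0.4313 0.0776] side px [[344.1, 281.0]]
bottle [0.6756 0.0751] side px [[244.8, 223.5]]
tube [ 0.4361 -0.0724] side px [[379.5, 218.1]]
beaker [ 0.5531 -0.0051] side px [[314.3, 222.3]]
brown [ 0.6792 -0.0808] side px [[285.3, 180.3]]
pink1 [0.7336 0.1774] side px [[190.8, 242.1]]
pink2 [0.5766 0.1031] side px [[275.5, 250.8]]
ctr [0.5275 0.2936] yaw -0.1433 sides [np.float64(0.165), np.float64(0.2777), np.float64(0.1655), np.float64(0.2778)] res [[-0.0008, -0.0002], [-0.0013, 0.0009], [0.0009, -0.0001], [0.0013, -0.0006]]
red [0.615  0.2822]
blue [0.5279 0.295 ]
green [0.4413 0.3073]
pred [0.6146 0.281 ]
pred [0.5275 0.2936]
pred [0.4404 0.3062]
ctr [ 0.4941 -0.3113] yaw -0.2077 sides [np.float64(0.1682), np.float64(0.282), np.float64(0.1677), np.float64(0.2838)] res [[-0.0007, -0.001], [-0.0004, 0.0008], [0.0017, 0.0011], [-0.0005, -0.0008]]
[[ 0.929  0.37  -0.   ]
 [ 0.37  -0.929  0.002]
 [ 0.    -0.002 -1.   ]]
```

```bash
cat > d.py <<'E'
import sys;from h import *;from plant import r
# usage d.py x y z yaw [x y z yaw ...]: shift + turn in current tool axes
s=r.state();M=R.from_quat(s["ee_rot"]);a=list(map(float,sys.argv[1:]))
for i in range(0,len(a),4):
    x,y,z,w=a[i:i+4];G=R.from_matrix(np.array([[np.cos(w),np.sin(w),0],[np.sin(w),-np.cos(w),0],[0,0,-1]]))
    print(np.round(M.inv().apply(np.array([x,y,z])-s["tcp_pos"]),4),(M.inv()*G).as_rotvec().round(3))
E
python3 d.py .4313 .0776 .30 -.143
```

```text
[ 0.4294 -0.5622  0.0027] [-0.002  0.     0.522]
```

The rows are not in the units I measure in: shifts go in shares of 0.5 m and turns go in shares of 4 rad. I convert before sending: -0.32 m is -0.64, -0.28 m is -0.56, 0.522 rad is 0.1305.

```bash
python3 -m inch '[{"dx": 0.06,"dy": -0.08,"az": 0.0325},{"dx": 0.12,"dy": -0.16,"az": 0.065},{"dx": 0.18,"dy": -0.24,"az": 0.0975},{"dx": 0.24,"dy": -0.32,"az": 0.1305},{"dx": 0.3,"dy": -0.4,"az": 0.1305},{"dx": 0.36,"dy": -0.48,"az": 0.1305},{"dx": 0.42,"dy": -0.56,"az": 0.1305},{"dx": 0.48,"dy": -0.64,"az": 0.1305}]' 0.094; python3 d.py .4313 .0776 .30 -.143
```

```text
t: 0.9
tcp_pos: [0.3449, -0.2158, 0.3023]
ee_rot: [0.997, -0.072, 0.0, -0.0]
ft_force: [0.9, 0.5, 0.6]
gripper_width: 0.0937
grasp_force: 0.0
[ 0.0434 -0.3028  0.0024] [-0.     0.    -0.001]
```

In the tool's units: -0.3028 m is -0.6056, -0.29 m is -0.58.

```bash
python3 -m inch '[{"dx": 0.014,"dy": -0.1},{"dx": 0.028,"dy": -0.2},{"dx": 0.042,"dy": -0.3},{"dx": 0.056,"dy": -0.4},{"dx": 0.072,"dy": -0.5},{"dx": 0.0868,"dy": -0.58},{"dx": 0.0868,"dy": -0.6056},{"dx": 0.0868,"dy": -0.6056}]'; python3 d.py .4313 .0776 .115 -.143
```

```text
t: 1.7
tcp_pos: [0.431, 0.0773, 0.3022]
ee_rot: [0.998, -0.07, -0.001, -0.0]
ft_force: [-0.8, 0.3, 0.2]
gripper_width: 0.094
grasp_force: 0.0
[ 0.0005 -0.0004  0.1872] [0.    0.001 0.004]
```

In the tool's units: 0.187 m is 0.374, 0.175 m is 0.35.

```bash
python3 -m inch '[{"dz": 0.08},{"dz": 0.16},{"dz": 0.24},{"dz": 0.3},{"dz": 0.35},{"dz": 0.374},{"dz": 0.374}]' && python3 -m inch '[{},{},{},{},{},{},{},{}]' 0.05; python3 d.py .4313 .0776 .30 -.143 .6146 .2815 .30 -.143
```

```text
t: 2.4
tcp_pos: [0.4301, 0.0749, 0.1143]
ee_rot: [0.997, -0.072, -0.002, 0.0]
ft_force: [-0.8, -0.6, 0.6]
gripper_width: 0.0942
grasp_force: 0.0
t: 3.2
tcp_pos: [0.4318, 0.0757, 0.1164]
ee_rot: [0.997, -0.072, 0.001, -0.0]
ft_force: [-1.0, 1.0, 5.7]
gripper_width: 0.0616
grasp_force: 30.0
[-0.0005 -0.0018 -0.1836] [-0.    -0.001 -0.   ]
[ 0.1518 -0.2298 -0.1833] [-0.    -0.001 -0.   ]
```

In the tool's units: -0.1833 m is -0.3666, -0.18 m is -0.36.

```bash
python3 -m inch '[{"dz": -0.04},{"dz": -0.12},{"dz": -0.21},{"dz": -0.3},{"dx": 0.04,"dy": -0.04,"dz": -0.36},{"dx": 0.09,"dy": -0.12,"dz": -0.3666},{"dx": 0.14,"dy": -0.2,"dz": -0.3666},{"dx": 0.19,"dy": -0.28,"dz": -0.3666}]' && python3 -m inch '[{"dx": 0.05,"dy": -0.08},{"dx": 0.09,"dy": -0.15},{"dx": 0.1136,"dy": -0.1796},{"dx": 0.1136,"dy": -0.1796},{"dx": 0.1136,"dy": -0.1796}]'; python3 d.py .6146 .2815 .181 -.143; python3 -c "
from h import *;from plant import grab_frame
f=grab_frame('side');crop(f,90,100,390,400,2,'pics/j1.png')"
```

```text
t: 4.0
tcp_pos: [0.546, 0.2021, 0.2988]
ee_rot: [0.997, -0.072, 0.0, 0.0]
ft_force: [0.3, -0.4, 0.2]
gripper_width: 0.0615
grasp_force: 30.0
t: 4.5
tcp_pos: [0.6137, 0.2811, 0.2979]
ee_rot: [0.997, -0.071, -0.001, 0.001]
ft_force: [-0.2, 0.8, -1.1]
gripper_width: 0.0617
grasp_force: 30.0
[ 0.001  -0.0006  0.1169] [0.001 0.002 0.   ]
```

View pics/j1.png

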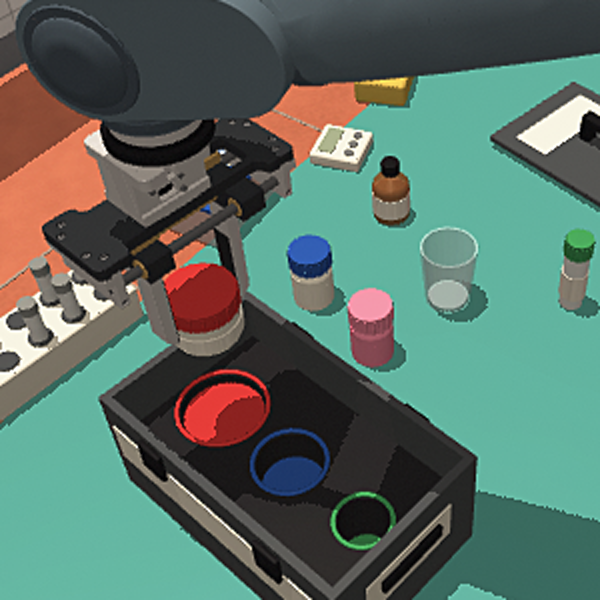

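The picture shows the jar held upright at crop (205,310), above the red ring at (222,407). Lowering it now, slowly at the end.

```bash
python3 -m inch '[{"dz": 0.08},{"dz": 0.15},{"dz": 0.2},{"dz": 0.224},{"dz": 0.228},{"dz": 0.232},{"dz": 0.232}]' && python3 -m inch '[{"dz": 0.002},{"dz": 0.004},{"dz": 0.006}]'
```

```text
t: 5.25
tcp_pos: [0.615, 0.2815, 0.1848]
ee_rot: [0.997, -0.072, 0.001, -0.0]
ft_force: [-0.2, 0.5, -0.8]
gripper_width: 0.0617
grasp_force: 30.0
t: 5.55
tcp_pos: [0.6144, 0.2815, 0.1805]
ee_rot: [0.997, -0.071, 0.0, -0.0]
ft_force: [-1.5, -0.7, 11.6]
gripper_width: 0.0615
grasp_force: 30.0
```

In the tool's units: -0.001 m is -0.002.

```bash
python3 -m inch '[{"dz": -0.002},{"dz": -0.002},{"dz": -0.002},{"dz": -0.002},{"dz": -0.002}]' 0.082 && python3 -m inch '[{"dz": -0.04},{"dz": -0.12},{"dz": -0.2},{"dz": -0.24}]'; python3 d.py .6756 .0751 .30 -.143 .6756 .0751 .139 -.143
```

```text
t: 6.05
tcp_pos: [0.6142, 0.2814, 0.1809]
ee_rot: [0.997, -0.072, -0.0, 0.0]
ft_force: [0.1, -0.1, -0.3]
gripper_width: 0.0821
grasp_force: 0.0
t: 6.45
tcp_pos: [0.6153, 0.2818, 0.3056]
ee_rot: [0.997, -0.072, 0.003, -0.001]
ft_force: [0.6, -0.0, 0.9]
gripper_width: 0.0822
grasp_force: 0.0
[0.0891 0.196  0.0056] [-0.002 -0.006 -0.   ]
[0.0882 0.1964 0.1666] [-0.002 -0.006 -0.   ]
```

In the tool's units: 0.1962 m is 0.3924, 0.17 m is 0.34.

```bash
python3 -m inch '[{"dx": 0.04,"dy": 0.08},{"dx": 0.08,"dy": 0.17},{"dx": 0.12,"dy": 0.26},{"dx": 0.16,"dy": 0.34},{"dx": 0.1772,"dy": 0.3924},{"dx": 0.1772,"dy": 0.3924},{"dx": 0.1772,"dy": 0.3924}]' && python3 d.py .6756 .0751 .139 -.143
```

```text
t: 7.15
tcp_pos: [0.6739, 0.0745, 0.3008]
ee_rot: [0.997, -0.072, -0.0, -0.0]
ft_force: [-0.5, 0.2, 0.2]
gripper_width: 0.0821
grasp_force: 0.0
[ 0.0017 -0.0008  0.1618] [-0.     0.    -0.001]
```

In the tool's units: 0.1615 m is 0.323, 0.15 m is 0.3.

```bash
python3 -m inch '[{"dx": 0.002,"dz": 0.08},{"dx": 0.002,"dz": 0.16},{"dx": 0.002,"dz": 0.24},{"dx": 0.002,"dz": 0.3},{"dx": 0.002,"dz": 0.323},{"dx": 0.002,"dz": 0.323}]' && python3 -m inch '[{},{},{},{},{},{},{},{}]' 0.035; python3 d.py  .5276 .2943 .32 -.143
```

```text
t: 7.75
tcp_pos: [0.6738, 0.0758, 0.1377]
ee_rot: [0.997, -0.071, -0.002, -0.0]
ft_force: [0.8, -0.2, 0.8]
gripper_width: 0.0821
grasp_force: 0.0
t: 8.55
tcp_pos: [0.6753, 0.0745, 0.1401]
ee_rot: [0.997, -0.072, 0.0, -0.0]
ft_force: [-1.1, 0.0, 4.3]
gripper_width: 0.0444
grasp_force: 30.0
[-0.1774 -0.1965 -0.18  ] [-0.    -0.001 -0.   ]
```

In the tool's units: -0.18 m is -0.36, -0.15 m is -0.3.

```bash
python3 -m inch '[{"dz": -0.04},{"dz": -0.12},{"dz": -0.21},{"dz": -0.3},{"dx": -0.04,"dy": -0.04,"dz": -0.36},{"dx": -0.1,"dy": -0.11,"dz": -0.36},{"dx": -0.16,"dy": -0.18,"dz": -0.36},{"dx": -0.22,"dy": -0.25,"dz": -0.36}]' && python3 -m inch '[{"dx": -0.06,"dy": -0.07},{"dx": -0.11,"dy": -0.12},{"dx": -0.1348,"dy": -0.143},{"dx": -0.1348,"dy": -0.143},{"dx": -0.1348,"dy": -0.143}]'; python3 d.py .5276 .2943 .180 -.143; python3 -c "
from h import *;from plant import grab_frame
f=grab_frame('side');crop(f,90,100,390,400,2,'pics/b1.png')"
```

```text
t: 9.35
tcp_pos: [0.5826, 0.2148, 0.319]
ee_rot: [0.997, -0.072, -0.0, 0.0]
ft_force: [0.2, 1.0, -0.8]
gripper_width: 0.0445
grasp_force: 30.0
t: 9.85
tcp_pos: [0.528, 0.2935, 0.3192]
ee_rot: [0.997, -0.072, 0.0, 0.0]
ft_force: [0.9, -1.5, -1.7]
gripper_width: 0.0448
grasp_force: 30.0
[-0.0005 -0.0008  0.1392] [ 0.001 -0.    -0.001]
```

View pics/b1.png

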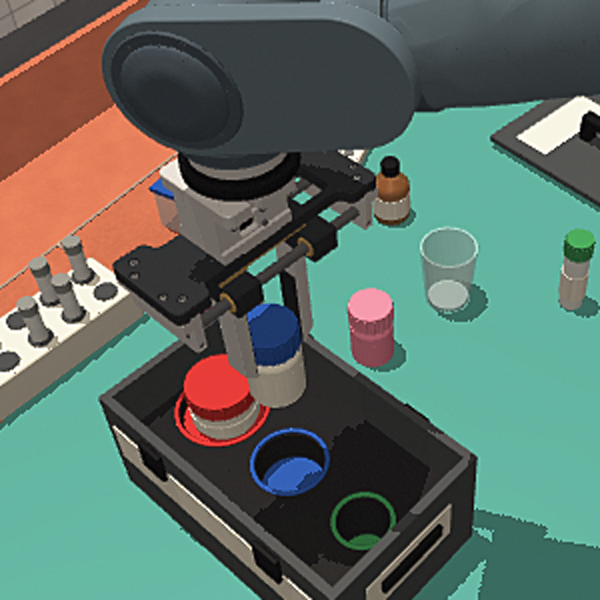

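The jar sits upright in the red pocket at crop (222,400). The bottle is held upright at (278,355), above the blue ring at (290,462). Lowering it.

In the tool's units: 0.137 m is 0.274, 0.135 m is 0.27.

```bash
python3 -m inch '[{"dz": 0.07},{"dz": 0.14},{"dz": 0.2},{"dz": 0.25},{"dz": 0.27},{"dz": 0.274},{"dz": 0.274}]' && python3 -m inch '[{"dz": 0.002},{"dz": 0.004},{"dz": 0.006}]'
```

```text
t: 10.6
tcp_pos: [0.5284, 0.2938, 0.1833]
ee_rot: [0.997, -0.072, 0.001, -0.0]
ft_force: [1.4, -0.2, -0.0]
gripper_width: 0.0448
grasp_force: 30.0
t: 10.9
tcp_pos: [0.5278, 0.2945, 0.1804]
ee_rot: [0.997, -0.071, 0.001, -0.0]
ft_force: [0.3, 0.9, -1.1]
gripper_width: 0.0447
grasp_force: 30.0
```

In the tool's units: 0.0015 m is 0.003, 0.001 m is 0.002.

```bash
python3 -m inch '[{"dz": 0.002},{"dz": 0.003},{"dz": 0.003}]'
```

```text
t: 11.2
tcp_pos: [0.5279, 0.2945, 0.1801]
ee_rot: [0.997, -0.071, 0.001, -0.0]
ft_force: [-3.7, -1.3, 8.0]
gripper_width: 0.0444
grasp_force: 30.0
```

Contact at 8 N. Releasing, then on to the tube.

In the tool's units: -0.001 m is -0.002.

```bash
python3 -m inch '[{"dz": -0.002},{"dz": -0.002},{"dz": -0.002},{"dz": -0.002},{"dz": -0.002}]' 0.07 && python3 -m inch '[{"dz": -0.04},{"dz": -0.12},{"dz": -0.2},{"dz": -0.24}]'; python3 d.py .4361 -.0724 .30 -.143
```

```text
t: 11.7
tcp_pos: [0.5273, 0.2942, 0.1787]
ee_rot: [0.997, -0.072, -0.0, 0.0]
ft_force: [0.7, -0.8, 0.6]
gripper_width: 0.0698
grasp_force: 0.0
t: 12.1
tcp_pos: [0.5284, 0.2946, 0.3031]
ee_rot: [0.997, -0.072, 0.003, -0.001]
ft_force: [0.7, -0.4, -0.1]
gripper_width: 0.0701
grasp_force: 0.0
[-0.039   0.3765  0.002 ] [-0.003 -0.005 -0.   ]
```

In the tool's units: 0.37 m is 0.74, 0.345 m is 0.69.

```bash
python3 -m inch '[{"dx": -0.01,"dy": 0.09},{"dx": -0.02,"dy": 0.19},{"dx": -0.03,"dy": 0.29},{"dx": -0.04,"dy": 0.39},{"dx": -0.05,"dy": 0.49},{"dx": -0.06,"dy": 0.59},{"dx": -0.072,"dy": 0.69},{"dx": -0.078,"dy": 0.74}]' && python3 -m inch '[{"dy": 0.013},{"dy": 0.013},{"dy": 0.013}]' && python3 d.py .4361 -.0724 .163 -.143
```

```text
t: 12.9
tcp_pos: [0.4349, -0.069, 0.2991]
ee_rot: [0.997, -0.073, 0.0, 0.0]
ft_force: [0.7, 0.4, 0.7]
gripper_width: 0.0697
grasp_force: 0.0
t: 13.2
tcp_pos: [0.4353, -0.072, 0.2989]
ee_rot: [0.997, -0.071, -0.0, -0.0]
ft_force: [0.3, -0.5, -0.2]
gripper_width: 0.07
grasp_force: 0.0
[0.0009 0.0004 0.1359] [-0.     0.     0.001]
```

```bash
python3 -m inch '[{"dx": 0.002,"dz": 0.07},{"dx": 0.002,"dz": 0.14},{"dx": 0.002,"dz": 0.2},{"dx": 0.002,"dz": 0.25},{"dx": 0.002,"dz": 0.272},{"dx": 0.002,"dz": 0.272}]' && python3 -m inch '[{},{},{},{},{},{},{},{}]' 0.02; python3 d.py .4360 -.0724 .345 -.143 .4406 .3067 .345 -.143
```

```text
t: 13.8
tcp_pos: [0.4355, -0.0717, 0.1616]
ee_rot: [0.998, -0.071, -0.002, -0.001]
ft_force: [0.4, -0.4, 0.8]
gripper_width: 0.0701
grasp_force: 0.0
t: 14.6
tcp_pos: [0.4362, -0.0731, 0.1632]
ee_rot: [0.997, -0.072, 0.0, 0.0]
ft_force: [-0.2, -0.1, 2.3]
gripper_width: 0.0296
grasp_force: 29.9
[-0.0002 -0.0006 -0.1818] [ 0. -0. -0.]
[-0.0498 -0.3765 -0.1819] [ 0. -0. -0.]
```

In the tool's units: -0.1819 m is -0.3638, -0.16 m is -0.32.

```bash
python3 -m inch '[{"dz": -0.04},{"dz": -0.12},{"dz": -0.21},{"dz": -0.3},{"dx": -0.006,"dy": -0.05,"dz": -0.3638},{"dx": -0.018,"dy": -0.14,"dz": -0.3638},{"dx": -0.03,"dy": -0.23,"dz": -0.3638},{"dx": -0.044,"dy": -0.32,"dz": -0.3638}]' && python3 -m inch '[{"dx": -0.012,"dy": -0.09},{"dx": -0.024,"dy": -0.18},{"dx": -0.036,"dy": -0.27},{"dx": -0.048,"dy": -0.36},{"dx": -0.0556,"dy": -0.42},{"dx": -0.0556,"dy": -0.433},{"dx": -0.0556,"dy": -0.433},{"dx": -0.0556,"dy": -0.433}]'; python3 d.py .4406 .3067 .179 -.143; python3 -c "
from h import *;from plant import grab_frame
f=grab_frame('side');crop(f,120,100,420,400,2,'pics/t1.png')"
```

```text
t: 15.4
tcp_pos: [0.4368, 0.09, 0.345]
ee_rot: [0.997, -0.072, 0.0, -0.0]
ft_force: [1.1, -0.2, -0.4]
gripper_width: 0.0294
grasp_force: 29.9
t: 16.2
tcp_pos: [0.4405, 0.3059, 0.3445]
ee_rot: [0.997, -0.072, -0.0, 0.0]
ft_force: [-0.8, 0.6, -0.2]
gripper_width: 0.0298
grasp_force: 29.9
[ 1.000e-04 -9.000e-04  1.655e-01] [ 0.001  0.001 -0.001]
```

View pics/t1.png

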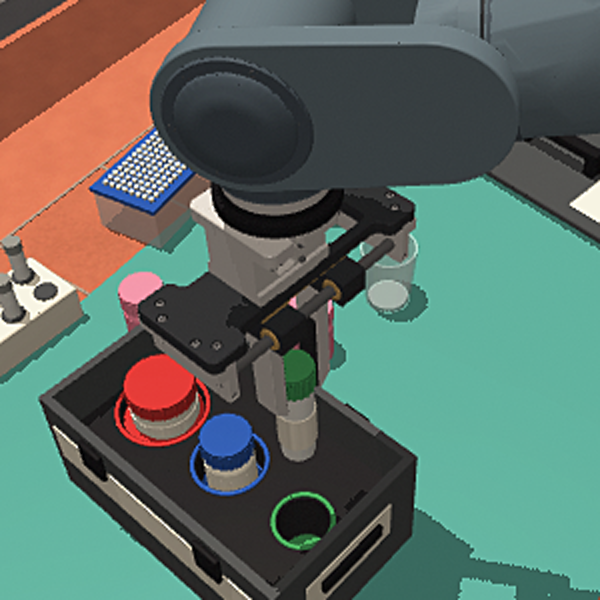

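The bottle stands in the blue pocket at crop (230,455). The tube is held upright at (297,410), above the green ring at (304,520). Lowering it.

In the tool's units: 0.162 m is 0.324, 0.158 m is 0.316.

```bash
python3 -m inch '[{"dz": 0.06},{"dz": 0.12},{"dz": 0.18},{"dz": 0.24},{"dz": 0.29},{"dz": 0.316},{"dz": 0.324},{"dz": 0.324}]' && python3 -m inch '[{"dz": 0.002},{"dz": 0.004},{"dz": 0.006}]'
```

```text
t: 17.05
tcp_pos: [0.4409, 0.3064, 0.1833]
ee_rot: [0.997, -0.072, 0.0, -0.0]
ft_force: [0.2, 0.9, -0.0]
gripper_width: 0.0297
grasp_force: 29.9
t: 17.35
tcp_pos: [0.4409, 0.307, 0.1808]
ee_rot: [0.997, -0.071, 0.001, -0.0]
ft_force: [-0.0, -0.7, -1.1]
gripper_width: 0.0297
grasp_force: 29.9
```

In the tool's units: 0.0015 m is 0.003, 0.001 m is 0.002.

```bash
python3 -m inch '[{"dz": 0.002},{"dz": 0.003},{"dz": 0.003}]'
```

```text
t: 17.65
tcp_pos: [0.4409, 0.307, 0.1792]
ee_rot: [0.997, -0.071, 0.0, -0.0]
ft_force: [-1.0, -1.4, 3.5]
gripper_width: 0.0293
grasp_force: 29.9
```

In the tool's units: -0.0005 m is -0.001.

```bash
python3 -m inch '[{"dz": -0.001},{"dz": -0.001},{"dz": -0.001},{"dz": -0.001},{"dz": -0.001}]' 0.055 && python3 -m inch '[{"dz": -0.04},{"dz": -0.12},{"dz": -0.2},{"dz": -0.28}]'; python3 d.py .4941 -.3113 .30 -.2077; python3 -c "
from h import *;from plant import grab_frame
f=grab_frame('side');crop(f,120,100,420,400,2,'pics/t2.png')"
```

```text
t: 18.15
tcp_pos: [0.4404, 0.3067, 0.1787]
ee_rot: [0.997, -0.072, -0.0, 0.0]
ft_force: [-0.3, -0.0, -0.2]
gripper_width: 0.0548
grasp_force: 0.0
t: 18.55
tcp_pos: [0.4402, 0.3067, 0.3202]
ee_rot: [0.997, -0.072, -0.0, 0.0]
ft_force: [0.9, -0.1, -0.5]
gripper_width: 0.0552
grasp_force: 0.0
[0.1416 0.6039 0.0202] [0.    0.    0.064]
```

View pics/t2.png

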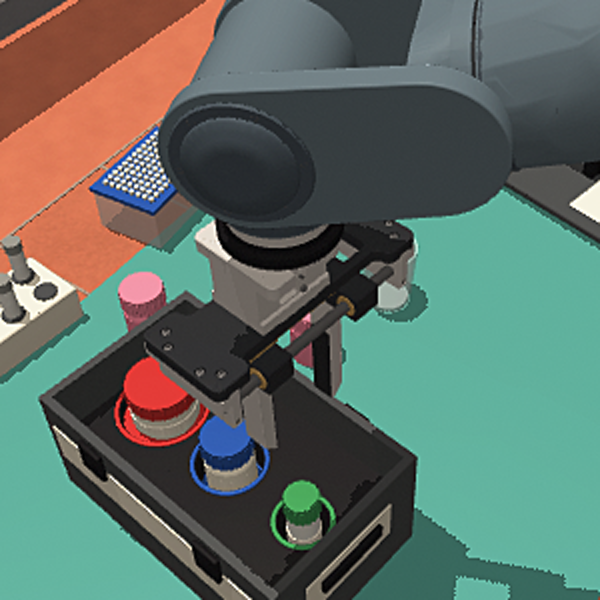

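All three stand upright in their own pockets: red (160,395), blue (230,455), green (303,510). Next is the lid.

In the tool's units: 0.36 m is 0.72, 0.315 m is 0.63, 0.064 rad is 0.016.

```bash
python3 -m inch '[{"dx": 0.02,"dy": 0.09,"az": 0.0075},{"dx": 0.04,"dy": 0.18,"az": 0.016},{"dx": 0.06,"dy": 0.27,"az": 0.016},{"dx": 0.08,"dy": 0.36,"az": 0.016},{"dx": 0.1,"dy": 0.45,"az": 0.016},{"dx": 0.12,"dy": 0.54,"az": 0.016},{"dx": 0.14,"dy": 0.63,"az": 0.016},{"dx": 0.16,"dy": 0.72,"az": 0.016}]' && python3 d.py .4941 -.3113 .26 -.2077
```

```text
t: 19.4
tcp_pos: [0.468, -0.0628, 0.3188]
ee_rot: [0.995, -0.103, 0.0, 0.0]
ft_force: [-0.2, 1.1, -0.7]
gripper_width: 0.0549
grasp_force: 0.0
[0.0767 0.2378 0.0589] [ 0.    -0.001  0.   ]
```

In the tool's units: 0.2378 m is 0.4756, 0.22 m is 0.44.

```bash
python3 -m inch '[{"dx": 0.03,"dy": 0.09},{"dx": 0.06,"dy": 0.18},{"dx": 0.09,"dy": 0.27,"dz": 0.02},{"dx": 0.12,"dy": 0.36,"dz": 0.05},{"dx": 0.14,"dy": 0.44,"dz": 0.09},{"dx": 0.1534,"dy": 0.4756,"dz": 0.1178},{"dx": 0.1534,"dy": 0.4756,"dz": 0.1178},{"dx": 0.1534,"dy": 0.4756,"dz": 0.1178}]' && python3 d.py .4941 -.3113 .127 -.2077; python3 -c "
from h import *;from plant import grab_frame
f=grab_frame('side');crop(f,320,90,520,240,3,'pics/l1.png')"
```

```text
t: 20.2
tcp_pos: [0.4943, -0.3091, 0.2596]
ee_rot: [0.995, -0.104, -0.0, -0.0]
ft_force: [0.2, 0.0, -0.4]
gripper_width: 0.0548
grasp_force: 0.0
[0.0004 0.0023 0.1326] [-0.001  0.001  0.   ]
```

View pics/l1.png

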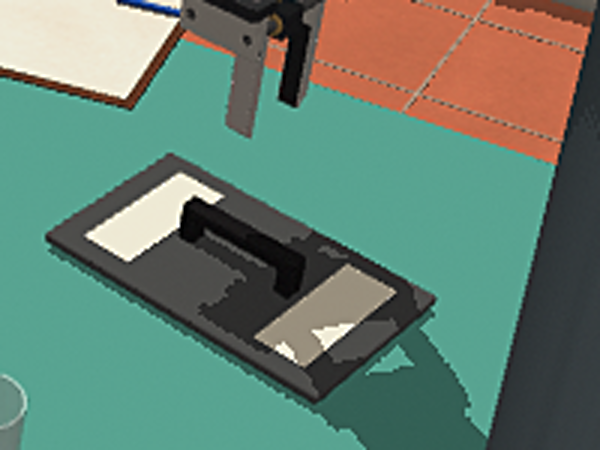

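The lid lies flat with its handle from crop (190,210) to (295,275), and the fingers point down above it. Descending and gripping.

In the tool's units: 0.1315 m is 0.263, 0.001 m is 0.002.

```bash
python3 -m inch '[{"dy": 0.002,"dz": 0.07},{"dy": 0.002,"dz": 0.14},{"dy": 0.002,"dz": 0.2},{"dy": 0.002,"dz": 0.24},{"dy": 0.002,"dz": 0.263},{"dy": 0.002,"dz": 0.263}]' && python3 -m inch '[{},{},{},{},{},{},{},{}]' 0.008; python3 d.py .4941 -.3113 .31 -.2077
```

```text
t: 20.85
tcp_pos: [0.4941, -0.3091, 0.1279]
ee_rot: [0.995, -0.103, -0.001, -0.001]
ft_force: [0.0, 0.7, 0.0]
gripper_width: 0.0549
grasp_force: 0.0
t: 21.65
tcp_pos: [0.4944, -0.3106, 0.1288]
ee_rot: [0.995, -0.103, 0.0, 0.0]
ft_force: [-0.6, 0.8, 2.9]
gripper_width: 0.0176
grasp_force: 30.0
[-1.000e-04  8.000e-04 -1.812e-01] [ 0. -0.  0.]
```

In the tool's units: -0.19 m is -0.38, -0.16 m is -0.32.

```bash
python3 -m inch '[{"dz": -0.02},{"dz": -0.06},{"dz": -0.12},{"dz": -0.18},{"dz": -0.25},{"dz": -0.32},{"dz": -0.38},{"dz": -0.38}]' && python3 d.py .5277 .294 .319 -.143; python3 -c "
from h import *;from plant import grab_frame
f=grab_frame('side');crop(f,280,50,540,250,3,'pics/l2.png')"
```

```text
t: 22.45
tcp_pos: [0.4954, -0.3114, 0.3234]
ee_rot: [0.995, -0.103, 0.004, 0.003]
ft_force: [-0.1, -0.4, -3.0]
gripper_width: 0.0178
grasp_force: 30.0
[-0.093  -0.5992  0.0009] [ 0.005 -0.008 -0.064]
```

View pics/l2.png

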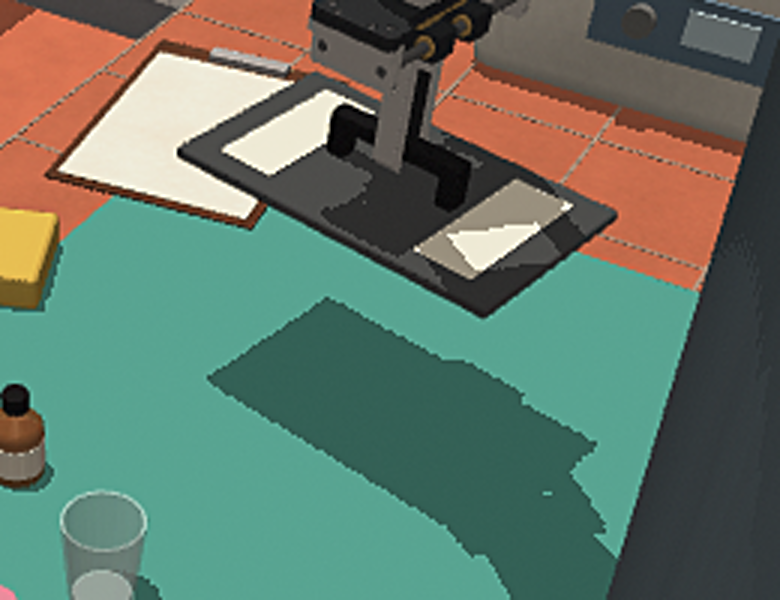

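The lid is lifted level and gripped mid-handle at crop (400,150). Carrying it across gently.

In the tool's units: -0.28 m is -0.56, -0.24 m is -0.48, -0.064 rad is -0.016.

```bash
python3 -m inch '[{"dx": -0.004,"dy": -0.02},{"dx": -0.012,"dy": -0.08,"az": -0.005},{"dx": -0.024,"dy": -0.16,"az": -0.01},{"dx": -0.036,"dy": -0.24,"az": -0.016},{"dx": -0.048,"dy": -0.32,"az": -0.016},{"dx": -0.062,"dy": -0.4,"az": -0.016},{"dx": -0.074,"dy": -0.48,"az": -0.016},{"dx": -0.086,"dy": -0.56,"az": -0.016}]' && python3 -m inch '[{"dx": -0.006,"dy": -0.08},{"dx": -0.012,"dy": -0.16},{"dx": -0.018,"dy": -0.24},{"dx": -0.026,"dy": -0.32},{"dx": -0.034,"dy": -0.4},{"dx": -0.042,"dy": -0.48},{"dx": -0.048,"dy": -0.54},{"dx": -0.052,"dy": -0.58}]'; python3 d.py .5277 .294 .319 -.143
```

```text
t: 23.3
tcp_pos: [0.5081, -0.025, 0.3152]
ee_rot: [0.997, -0.071, -0.003, -0.001]
ft_force: [1.0, -0.4, -4.3]
gripper_width: 0.0175
grasp_force: 30.0
t: 24.1
tcp_pos: [0.5233, 0.2654, 0.3148]
ee_rot: [0.998, -0.07, -0.003, 0.001]
ft_force: [0.1, 0.3, -3.0]
gripper_width: 0.0175
grasp_force: 30.0
[ 0.0003 -0.0289 -0.0042] [0.002 0.006 0.002]
```

In the tool's units: -0.0289 m is -0.0578, -0.015 m is -0.03.

```bash
python3 -m inch '[{"dy": -0.03},{"dy": -0.0578},{"dy": -0.0578},{"dy": -0.0578},{"dy": -0.0578}]'; python3 d.py .5277 .294 .248 -.143; python3 -c "
from h import *;from plant import grab_frame
f=grab_frame('top');cv2.imwrite('pics/l3.png',f['image'][:,:,::-1]);g=grab_frame('side')
a=cv2.resize(f['image'][150:370,60:260],None,fx=2,fy=2);b=cv2.resize(g['image'][180:400,100:340],None,fx=1.6,fy=2)
cv2.imwrite('pics/l3.png',np.hstack([a,b])[:,:,::-1])"
```

```text
t: 24.6
tcp_pos: [0.5296, 0.291, 0.3183]
ee_rot: [0.997, -0.072, -0.0, 0.0]
ft_force: [-0.3, -0.0, -2.8]
gripper_width: 0.0175
grasp_force: 30.0
[-0.0023 -0.0028  0.0703] [ 0.     0.    -0.001]
```

View pics/l3.png

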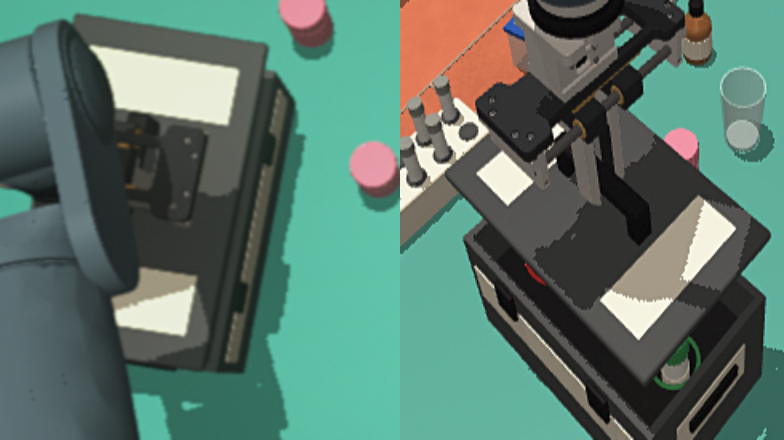

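The lid hangs level above the case. Its plate corners in the top view are at crop (75,14) and (267,44), so I can check the hold before lowering.

Run:
```python
from h import *
t=pickle.load(open("top0.pkl","rb"));a=-.143;c=np.array([.5296,.2915])
ex=np.array([np.cos(a),np.sin(a)]);ey=np.array([-ex[1],ex[0]])
for p,k in(((75,14),1),((267,44),-1)):
    w=back(t,((p[0]+.5)/2-.5+60,(p[1]+.5)/2-.5+150),.208)
    e=w-(c+.142*ex+k*.085*ey);print(w.round(4),"err along lid x,y",(e@ex).round(4),(e@ey).round(4))
```

```text
[0.6808 0.3513] err along lid x,y -0.0008 -0.0042
[0.6575 0.1856] err along lid x,y -0.0003 -0.0016
```

In the tool's units: 0.062 m is 0.124, 0.06 m is 0.12.

```bash
python3 -m inch '[{"dx": -0.004,"dy": -0.008,"dz": 0.02},{"dx": -0.004,"dy": -0.008,"dz": 0.06},{"dx": -0.004,"dy": -0.008,"dz": 0.09},{"dx": -0.004,"dy": -0.008,"dz": 0.11},{"dx": -0.004,"dy": -0.008,"dz": 0.12},{"dx": -0.004,"dy": -0.008,"dz": 0.124},{"dx": -0.004,"dy": -0.008,"dz": 0.124}]' && python3 -m inch '[{"dz": 0.002},{"dz": 0.004},{"dz": 0.006},{"dz": 0.008},{"dz": 0.01},{"dz": 0.01}]'
```

```text
t: 25.4
tcp_pos: [0.5283, 0.2961, 0.2567]
ee_rot: [0.997, -0.072, 0.0, -0.0]
ft_force: [0.7, 0.6, -3.0]
gripper_width: 0.0179
grasp_force: 30.0
t: 26.0
tcp_pos: [0.528, 0.296, 0.2513]
ee_rot: [0.997, -0.072, -0.0, 0.0]
ft_force: [0.0, -0.0, -2.2]
gripper_width: 0.0178
grasp_force: 30.0
```

In the tool's units: 0.002 m is 0.004, 0.001 m is 0.002.

```bash
python3 -m inch '[{"dz": 0.002},{"dz": 0.004},{"dz": 0.004}]' && python3 -m inch '[{"dz": 0.002},{"dz": 0.002}]'
```

```text
t: 26.3
tcp_pos: [0.528, 0.296, 0.2492]
ee_rot: [0.997, -0.072, -0.0, 0.0]
ft_force: [0.8, -0.1, -3.6]
gripper_width: 0.0177
grasp_force: 30.0
t: 26.5
tcp_pos: [0.5282, 0.2961, 0.2489]
ee_rot: [0.997, -0.071, 0.0, -0.0]
ft_force: [-0.4, -0.7, -0.5]
gripper_width: 0.0177
grasp_force: 30.0
```

In the tool's units: 0.001 m is 0.002, 0.0005 m is 0.001.

```bash
python3 -m inch '[{"dz": 0.001},{"dz": 0.002},{"dz": 0.002}]'; python3 -c "
from h import *;from plant import grab_frame
g=grab_frame('side');crop(g,100,180,340,420,2.4,'pics/l4.png')"
```

```text
t: 26.8
tcp_pos: [0.5282, 0.2961, 0.2488]
ee_rot: [0.997, -0.072, 0.0, 0.0]
ft_force: [-4.1, -1.9, 6.9]
gripper_width: 0.0176
grasp_force: 30.0
```

View pics/l4.png

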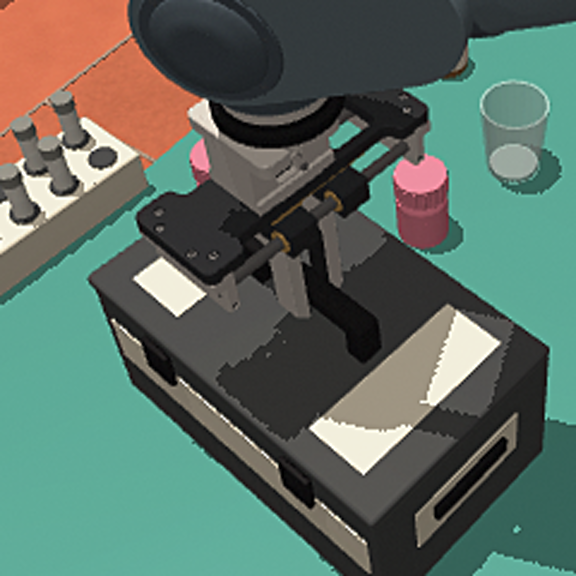

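The lid plate lies flush on the case rim all round, and the 7 N contact at z ≈ 120 mm agrees. Releasing and backing off.

In the tool's units: -0.001 m is -0.002.

```bash
python3 -m inch '[{"dz": -0.002},{"dz": -0.002},{"dz": -0.002},{"dz": -0.002},{"dz": -0.002}]' 0.05 && python3 -m inch '[{"dz": -0.04},{"dz": -0.12},{"dz": -0.2},{"dy": 0.08,"dz": -0.24},{"dy": 0.18,"dz": -0.24},{"dy": 0.28,"dz": -0.24},{"dy": 0.38,"dz": -0.24},{"dy": 0.48,"dz": -0.24}]' && python3 -m inch '[{"dy": 0.1},{"dy": 0.2},{"dy": 0.3},{"dy": 0.4},{"dy": 0.5},{"dy": 0.6},{"dy": 0.6}]'; python3 -c "
from h import *;from plant import grab_frame
f=grab_frame('top');g=grab_frame('side')
a=cv2.resize(f['image'][130:350,60:380],None,fx=1.25,fy=1.25)
b=cv2.resize(g['image'][180:440,100:420],None,fx=1.25,fy=1.25);a=np.vstack([a,np.zeros((50,400,3),np.uint8)])
cv2.imwrite('pics/end.png',np.hstack([a,b])[:,:,::-1])"
```

```text
t: 27.35
tcp_pos: [0.5281, 0.296, 0.2483]
ee_rot: [0.997, -0.072, -0.0, 0.0]
ft_force: [0.1, -0.0, 0.1]
gripper_width: 0.0494
grasp_force: 0.0
t: 28.15
tcp_pos: [0.4932, 0.0568, 0.3686]
ee_rot: [0.997, -0.071, 0.0, 0.0]
ft_force: [0.0, -0.4, 0.6]
gripper_width: 0.0499
grasp_force: 0.0
t: 28.85
tcp_pos: [0.4498, -0.243, 0.3683]
ee_rot: [0.997, -0.075, -0.0, 0.001]
ft_force: [-0.1, 0.4, 0.5]
gripper_width: 0.0497
grasp_force: 0.0
```

View pics/end.png

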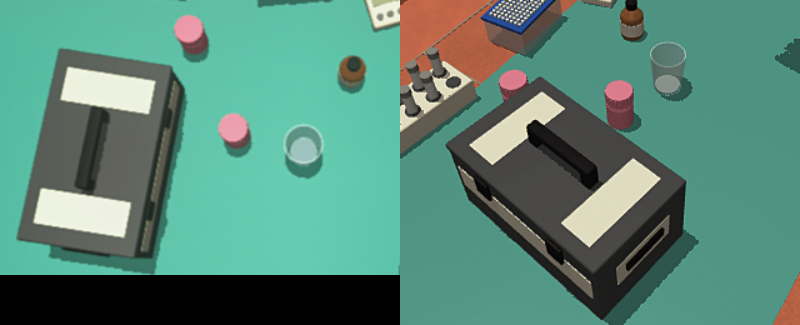

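The lid sits flush and square on the case in both views. The beaker (303,147), brown bottle (352,70) and both pinks stand where they were. Handing in.

```bash
python3 -c "
from plant import r
print(r.finish_job())"
```

```text
the job is handed in; nothing more can be done
None
```

The jar, bottle and tube stand in their own pockets, the lid looks fully seated all round in both camera views, the beaker and brown bottle were left untouched, and the job was handed in at about 29 s.

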